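# Unlatch the carver's mallet and stand it in the bench block

### The arm

A 6-joint arm with a two-finger parallel gripper is mounted at the origin on the work surface. World frame = base frame: x ahead of the robot, y to its left, z up, the work surface at z = 0. Lengths are in mm, angles in rad, forces in N, time in s.
With the tool pointing down it reaches from about 350 to 975 mm from the base axis. Payload 7.1 kg.
Tool frame: the origin (TCP) lies on the front face of the gripper's body, between the roots of the fingers; the fingertips stand 80 mm ahead of it and the grasp point (between the pads) lies 61 mm ahead of it (env.tips_ahead is the distance from the TCP to the fingertips, in mm); z points along the fingers, y is the line along which they close (so a half turn about z gives the same grasp; the last joint's range is limited). The gripper opens to 88 mm and grips with 3 to 60 N. Pads are 20 mm wide; open, the fingers measure 115 mm over their backs; the gripper's body (75 mm by 178 mm) begins 61 mm behind the grasp point.
Start: joints at [1.299, 0.423, 1.63, -0, 1.089, -0.019], TCP at [156.291, 605.127, 302.675] pointing down, gripper open.
Joint ranges: [-3, 3], [-0.9, 2.11], [0.09, 2.58], [-1.31, 4.45], [0.11, 2.69], [-2.54, 2.54]. Speed limits (rad/s): [2.39, 2.39, 3.01, 3.14, 3.14, 3.14].

### API

Orientations are given as a unit quaternion [x, y, z, w].
In Python, from station import env, set_gripper, viewer, workorder gives the robot as it stands. Calls block until the motion is done:
- env.reach(position, orientation): joint-space move of the TCP to a pose.
- env.move_l(position, rot=None, rate=150, f_stop=None): straight line of the TCP; rot=None keeps the orientation; rate is the mean speed in mm/s. With f_stop (N) it stops when the force on the tool has changed by that much, and returns True; else False.
- env.move_joints(angles): joint-space move.
- set_gripper(opening): finger opening in mm; the grip force is fixed at half the most; returns when the fingers have stopped.
- env.hold(seconds).
- env.ik(position, orientation): joint angles nearest the present ones, or None.
- env.read_state(): the state.
- viewer.camera(name): name is "scene" or "top" or "wrist"; returns the picture (480x640x3 uint8, blue, green, red); there is no depth.
- viewer.camera_params(name): a dict with "fx", "fy", "cx", "cy" (pixels), "pose" (4x4, takes a point from camera to world coordinates); the wrist camera has in their place "tool_from_camera" (4x4, takes a point from camera to tool coordinates, whose origin is the TCP and whose axes are the flange's). Camera axes: x right, y up, looking along -z (the intrinsics and any distortion apply to the point x, -y, -z); pixel columns grow to the right and rows downward; lengths in mm; the calibration is good to about 2 mm. A picture is of the moment at which its call begins: read the wrist's pose just before it. camera_params takes no time and is no camera call.
A pose or a line that the arm cannot do raises env.IKError and nothing moves.
- workorder.sign_off(): hands the job in; it is judged then, once.
The state is a dict: "time_s": time; "qpos": joint angles; "dq": joint speeds; "tau": joint torques, N m; "tool_pos": TCP position; "orientation": TCP orientation; "force": force on the tool from outside, world axes, zero at the start; "wrist_torque": the same for the moment, N m; "width": finger opening in mm; "grip_force": force on a finger pad.
Only numpy, scipy, OpenCV 4.12 (cv2) and the standard library are available. Lean on these libraries where they do the work, as an engineer would, in place of code of your own. Each camera call takes 0.05 s, during which the arm holds its last target. There are 200 camera calls.

### The job

Press down the thumb lever of the sprung keeper on the hook stand that holds the broad-headed carving mallet, until the keeper snaps open and stays open, leaving the mallet hanging. Then grip that mallet by its head, lift it straight up off the hook and lower it handle first into the hole of the wooden bench block, letting go only when its head rests on the block so that it stands upright.

Things in the scene. Friction and masses are not known exactly. Their poses are not given: they have to be found in the camera images.
- mallet: Broad wooden mallet, 0.3 kg (mm). Origin: centre of the head's underside; z up its axis. Round head 75 tall, 58 wide below, 64 near the top; 22 wide handle 95 long below it. Hangs head up: head on 2 prongs 120 above the bench, handle between (4 spare each side), prong tips turn up 14 at the end away from the post: lift 20 to clear. An identical stand holds a slimmer mallet (43 wide head).
- keeper (a joint): Angle of the steel keeper lever on the broad mallet's stand: 0 shut, 0.85 rad open. Hinge pin level, 160 mm above the bench, 47 mm from the mallet's axis. Shut, its nose lies 3.5 mm over the head's top, 20 mm in from the edge, and bars lifting (do not force). Over-centre spring holds it shut (up to 10 N at the pad); past 0.40 snaps to 0.85 and stays, clear of the head. It never rises above 220 mm.
- keeper_pad (a point): Centre of the top face of the keeper's thumb pad, 28 x 30 mm, level when shut, 185 mm above the bench, across the post from the mallet, 99 mm from the mallet's axis: the line from pad to mallet runs along the fork (x axis, while shut). Press straight down: it snaps over after 17 to 22 mm and ends 47 mm lower, within 6 mm of the same spot seen from above.
- block_hole0 (a point): Centre of the mouth of the round upright hole, 44 mm wide, right through a light wooden block (110 x 110 mm, 100 mm tall, fixed), in its top face 100 mm above the bench; z up. The mallet's handle goes in with 11 mm to spare all round; its head then rests on the block's top, the mallet's origin at the height of this point.
Mind the look-alikes: they are no part of the job. What is shaped like the part that bears keeper but green or purple is not meant.

How it is judged:
By the outcome, as a careful person would: the job done as asked, in the order asked, and still so for the second after the job is handed in, with the robot touching nothing.
It also fails if it takes over 61 s, if anything falls off the work surface, if the arm or the gripper's body presses on something with over 40 N, if the wrist force passes 120 N, or if a joint passes its speed limit or range.

## Working session

There is one attempt and no reset: what is moved stays moved. The work goes in short steps, each a Python script; the robot and the scene stay as the last script left them, time stands still between calls to the robot, and variables do not carry over. Pictures are saved under pics/ and viewed, at most 10 in all, crops included, and the job is handed in when it is done.

```bash
mkdir -p pics; ls; python3 - <<'E'
from station import env, viewer
import cv2
for n in ("scene","top"):
    cv2.imwrite(f"pics/{n}0.png",viewer.camera(n)); p=viewer.camera_params(n); print(n,p)
print(viewer.camera_params("wrist")); s=env.read_state(); print(s["time_s"],s["orientation"],s["force"])
E
```

```text
pics
scene {'fx': 568.5329792521862, 'fy': 568.5329792521862, 'cx': 323.4143708531508, 'cy': 239.10520946680424, 'pose': array([[-8.60912701e-01, -3.65471716e-01,  3.53920536e-01,
         9.48214728e+02],
       [ 5.08677390e-01, -6.30330920e-01,  5.86455662e-01,
         7.41695208e+02],
       [ 8.75410012e-03,  6.84918503e-01,  7.28567094e-01,
         1.00021924e+03],
       [ 0.00000000e+00,  0.00000000e+00,  0.00000000e+00,
         1.00000000e+00]])}
top {'fx': 489.2072055551174, 'fy': 489.2072055551174, 'cx': 319.1331512787589, 'cy': 241.18910375680042, 'pose': array([[-1.32884858e-02,  9.97041714e-01, -7.57049291e-02,
         4.56462371e+02],
       [-9.99290061e-01, -1.59114212e-02, -3.41496773e-02,
         4.13136953e+01],
       [-3.52532258e-02,  7.51973857e-02,  9.96545314e-01,
         1.12331690e+03],
       [ 0.00000000e+00,  0.00000000e+00,  0.00000000e+00,
         1.00000000e+00]])}
{'fx': 406.64232348582834, 'fy': 406.64232348582834, 'cx': 323.3154815971115, 'cy': 234.49116650589872, 'tool_from_camera': array([[ 1.84999584e-04,  9.57973577e-01,  2.86856395e-01,
         7.82632468e+01],
       [ 9.99999983e-01, -1.83721174e-04, -3.13730181e-05,
        -1.46528154e-01],
       [ 2.26470713e-05,  2.86856395e-01, -9.57973595e-01,
        -8.22378636e+01],
       [ 0.00000000e+00,  0.00000000e+00,  0.00000000e+00,
         1.00000000e+00]])}
0.1 [ 1.26077116e-01  9.92020218e-01 -6.64342814e-04 -8.67432905e-05] [-0.25654191 -0.50223971  0.13905884]
```

View pics/scene0.png

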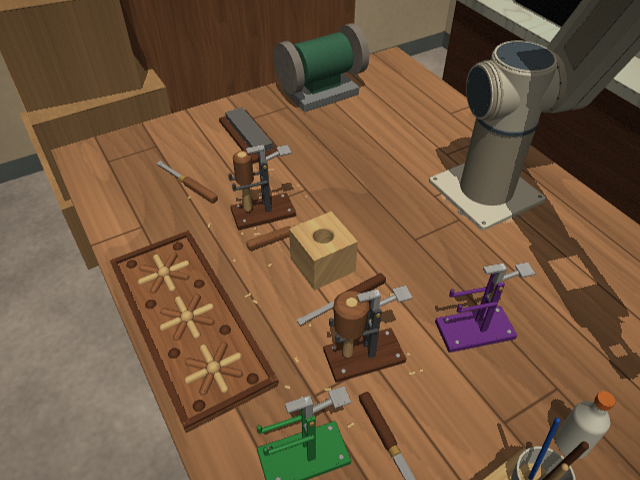

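View pics/top0.png

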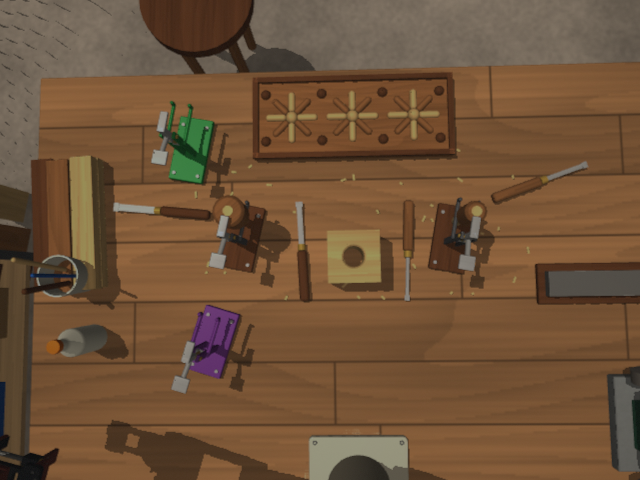

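The top picture shows the broad mallet's head at about (228,212), its pad at (217,262) and the block hole at (353,257). In the scene picture they are at (351,300), (403,294) and (323,236). I'll zoom in for exact pixels.

```bash
python3 - <<'E'
import cv2, numpy as np
t=cv2.imread("pics/top0.png"); s=cv2.imread("pics/scene0.png")
def c(im,x,y,w,h,k,lab=10):
    o=cv2.resize(im[y:y+h,x:x+w],None,fx=k,fy=k,interpolation=cv2.INTER_CUBIC)
    for i in range(0,w,lab):
        cv2.line(o,(i*k,0),(i*k,6),(255,255,255),1); cv2.putText(o,str(x+i),(i*k,16),0,.35,(255,255,255),1)
    for i in range(0,h,lab):
        cv2.line(o,(0,i*k),(6,i*k),(255,255,255),1); cv2.putText(o,str(y+i),(8,i*k+4),0,.35,(255,255,255),1)
    return o
a=c(t,190,185,65,95,6); b=c(s,325,280,65+25,95,4)
h=max(a.shape[0],b.shape[0])
d=c(t,325,228,60,60,4); e=c(s,285,205,75,85,4)
W=800
top=np.zeros((600,800,3),np.uint8)
top[:570,:390]=a
top[:380//1,400:400+360]=b
cv2.imwrite("pics/crop1.png",top)
top=np.zeros((600,800,3),np.uint8); top[:240,:240]=d; top[:340,300:600]=e
cv2.imwrite("pics/crop2.png",top)
E
```

```text
(no output)
```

View pics/crop1.png

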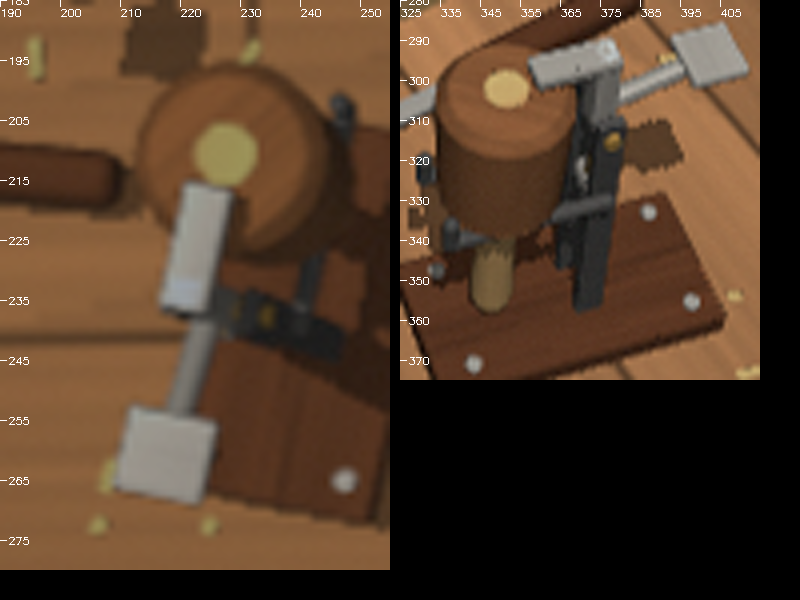

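View pics/crop2.png

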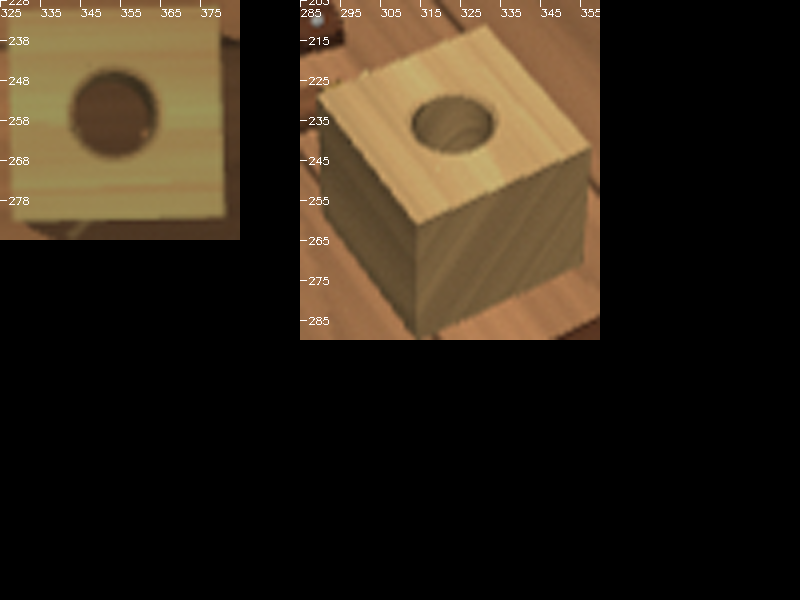

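Crop pixels, top / scene: head disc (227.6,210.8) / (351.7,302.2), pad (217.7,260.8) / (402.2,293.9), hole (353.5,256.5) / (323.3,236.1).

```bash
cat > h.py <<'E'
from station import env, set_gripper, viewer, workorder
import numpy as np, cv2
from scipy.spatial.transform import Rotation as R
F=np.diag([1,-1,-1.])
def ray(p,T,px):
    d=T[:3,:3]@F@np.array([(px[0]-p["cx"])/p["fx"],(px[1]-p["cy"])/p["fy"],1]); return T[:3,3],d/np.linalg.norm(d)
def tri(rays):
    A=np.zeros((3,3));b=np.zeros(3)
    for o,d in rays: P=np.eye(3)-np.outer(d,d);A+=P;b+=P@o
    X=np.linalg.solve(A,b); return X,[np.linalg.norm((np.eye(3)-np.outer(d,d))@(X-o)) for o,d in rays]
def atz(r,z): return r[0]+r[1]*(z-r[0][2])/r[1][2]
def wristT(s,p):
    T=np.eye(4);T[:3,:3]=R.from_quat(s["orientation"]).as_matrix();T[:3,3]=s["tool_pos"];return T@p["tool_from_camera"]
def project(p,T,X):
    c=F@(T[:3,:3].T@(np.asarray(X)-T[:3,3])); return p["fx"]*c[0]/c[2]+p["cx"],p["fy"]*c[1]/c[2]+p["cy"]
def down(yaw):  # tool z down, tool y (closing line) at world angle yaw
    y=np.array([np.cos(yaw),np.sin(yaw),0]);z=np.array([0,0,-1.]);return R.from_matrix(np.c_[np.cross(y,z),y,z]).as_quat()
E
python3 - <<'E'
from h import *
pt,ps=viewer.camera_params("top"),viewer.camera_params("scene")
D={"head":((227.6,210.8),(351.7,302.2),195),"pad":((217.7,260.8),(402.2,293.9),185),"hole":((353.5,256.5),(323.3,236.1),100)}
P={}
for n,(a,b,z) in D.items():
    r=[ray(pt,pt["pose"],a),ray(ps,ps["pose"],b)]
    X,e=tri(r);P[n]=X;print(n,X.round(1),np.round(e,1),[atz(q,z).round(1)[:2] for q in r])
d=(P["head"]-P["pad"])[:2];print(np.linalg.norm(d),np.arctan2(d[1],d[0]))
E
```

```text
head [589.6 248.8 192.4] [0.9 0.9] [array([588.5, 248.7]), array([591.5, 249.8])]
pad [493.9 271.  178.9] [1. 1.] [array([492.9, 270.1]), array([498.2, 273.9])]
hole [502.2   4.1  92.9] [1.1 1.1] [array([501.,   5.]), array([506.5,   9.2])]
98.24895342860614 -0.22820708506104423
```

The pad to axis distance is 98 mm (99 expected) and the heights are within 7 mm of the text. I'll refine with the wrist camera, using two views over the stand and two over the hole.

```bash
python3 - <<'E'
from h import *
import pickle
H=np.array([590,249.3]);Pd=np.array([494.5,271.5]);Ho=np.array([503,6.]);fa=np.arctan2(*(H-Pd)[::-1])
for y in (fa+np.pi/2,fa-np.pi/2):
    for n,X,z in (("pad",Pd,245),("head",H,225),("headup",H,435),("holeup",Ho,435),("hole",Ho,205)):
        q=env.ik([*X,z],down(y)); print(n,round(y,2),None if q is None else np.round(q,2))
E
```

```text
pad 1.34 [ 0.48  0.41  1.81 -0.    0.92 -0.86]
head 1.34 [ 0.38  0.54  1.65 -0.    0.96 -0.96]
headup 1.34 [ 0.38  0.33  1.46 -0.    1.35 -0.96]
holeup 1.34 [-0.01  0.1   1.75 -0.    1.29 -1.35]
hole 1.34 [-0.01  0.39  1.97 -0.    0.78 -1.35]
pad -1.8 [ 0.48  0.41  1.81 -0.    0.92  2.28]
head -1.8 [ 0.38  0.54  1.65 -0.    0.96  2.18]
headup -1.8 [ 0.38  0.33  1.46 -0.    1.35  2.18]
holeup -1.8 [-0.01  0.1   1.75 -0.    1.29  1.79]
hole -1.8 [-0.01  0.39  1.97 -0.    0.78  1.79]
```

```bash
python3 - <<'E'
from h import *
import pickle
H=np.array([590,249.3]);Pd=np.array([494.5,271.5]);Ho=np.array([503,6.]);f=(H-Pd)/99;yaw=np.arctan2(f[1],f[0])+np.pi/2
p=viewer.camera_params("wrist");out=[];ims=[]
n=np.array([-f[1],f[0]])
for X in (Ho+60*n,Ho-60*n,H+60*n-40*f,H-60*n-40*f):
    env.reach([*X,420],down(yaw)); env.hold(.3); s=env.read_state(); im=viewer.camera("wrist"); out.append((s["tool_pos"],s["orientation"])); ims.append(im)
    print(s["time_s"])
pickle.dump((out,ims),open("w.pkl","wb"))
def lab(i,X3,w=195,h=145,k=2):
    T=wristT(dict(tool_pos=out[i][0],orientation=out[i][1]),p); u=[project(p,T,x) for x in X3]; print(i,np.round(u,1))
    c=np.mean(u,0); x0=int(np.clip(c[0]-w/2,0,640-w));y0=int(np.clip(c[1]-h/2,0,480-h))
    o=cv2.resize(ims[i][y0:y0+h,x0:x0+w],None,fx=k,fy=k,interpolation=cv2.INTER_CUBIC)
    for v in range(0,640,20):
        if x0<=v<x0+w: cv2.line(o,((v-x0)*k,0),((v-x0)*k,5),(255,255,255));cv2.putText(o,str(v),((v-x0)*k,15),0,.35,(255,255,255))
        if y0<=v<y0+h: cv2.line(o,(0,(v-y0)*k),(5,(v-y0)*k),(255,255,255));cv2.putText(o,str(v),(7,(v-y0)*k+4),0,.35,(255,255,255))
    return o
a=[lab(i,[[*Ho,100]]) for i in (0,1)]+[lab(i,[[*H,195],[*Pd,185]],390//2*1,145*1) if 0 else lab(i,[[*H,195],[*Pd,185]],195,225,2) for i in (2,3)]
c=np.zeros((600,800,3),np.uint8);r=np.hstack(a[2:]);c[:r.shape[0],:r.shape[1]]=r
cv2.imwrite("pics/w_stand.png",c)
cv2.imwrite("pics/w_hole.png",np.hstack(a[:2]))
E
```

```text
2.75
3.65
5.4
6.3
0 [[263.9 194.3]]
1 [[381.8 194.3]]
2 [[250.8 264.6]
 [246.4 139.3]]
3 [[396.  265.5]
 [400.5 140.2]]
```

View pics/w_stand.png

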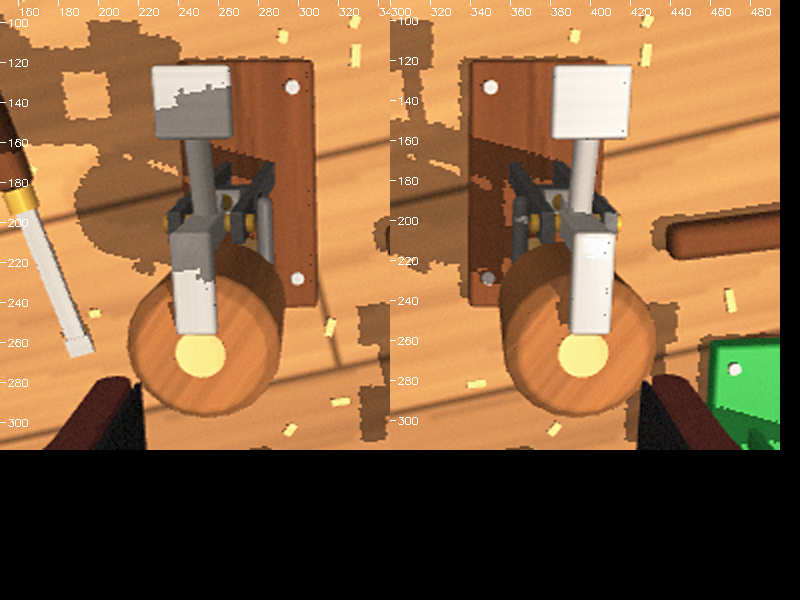

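View pics/w_hole.png

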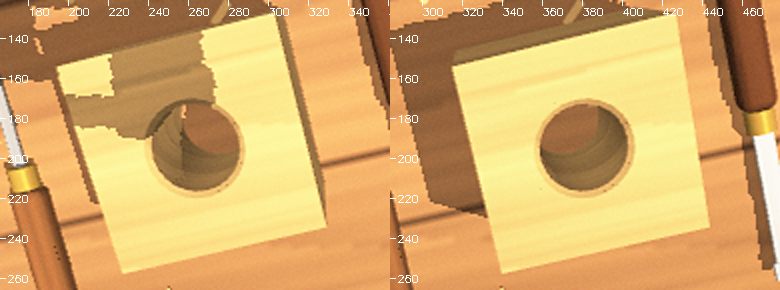

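Head disc at (251,266) / (396.5,267), pad at (247,139.8) / (401,140.5), hole at (263.2,194.8) / (381.8,195), all close to prediction. I'll triangulate these and then press.

```bash
python3 - <<'E'
from h import *
import pickle
out,_=pickle.load(open("w.pkl","rb"));p=viewer.camera_params("wrist")
T=[wristT(dict(tool_pos=o[0],orientation=o[1]),p) for o in out]
P={}
for n,i,a,j,b in (("head",2,(251,266),3,(396.5,267)),("pad",2,(247,139.8),3,(401,140.5)),("hole",0,(263.2,194.8),1,(381.8,195))):
    P[n],e=tri([ray(p,T[i],a),ray(p,T[j],b)]);print(n,P[n].round(1),np.round(e,2))
d=P["head"]-P["pad"];print(np.linalg.norm(d[:2]),np.arctan2(d[1],d[0]))
pickle.dump(P,open("P.pkl","wb"))
E
```

```text
head [590.9 249.4 196.1] [0.04 0.04]
pad [494.9 271.8 184.7] [0.05 0.05]
hole [503.    5.6 102.4] [0.08 0.08]
98.55431251616048 -0.23000870366985368
```

```bash
python3 - <<'E'
from h import *
import pickle
P=pickle.load(open("P.pkl","rb"));d=P["head"]-P["pad"];yaw=np.arctan2(d[1],d[0])+np.pi/2
set_gripper(0)
x,y=P["pad"][:2];t=env.tips_ahead
env.reach([x,y,185+t+35],down(yaw))
print(env.move_l([x,y,185+t+8],rate=60))
hit=env.move_l([x,y,185+t-6],rate=20,f_stop=2.5)
s=env.read_state();z=s["tool_pos"][2];print(hit,z-t,s["force"])
if hit:
    for k in (8,16,20,24,27):
        f=env.move_l([x,y,min(z,185+t+2)-k],rate=30,f_stop=25);s=env.read_state();print(k,f,s["tool_pos"][2]-t,s["force"].round(1) if hasattr(s["force"],"round") else s["force"])
    env.move_l([x,y,320],rate=120)
    env.move_l([*(P["head"][:2]-40*d[:2]/98),420],rate=200)
    env.hold(.2);im=viewer.camera("wrist");cv2.imwrite("pics/after.png",im);print(env.read_state()["time_s"])
E
```

```text
False
True 184.96856206178927 [-1.31854508  0.6781405   6.22357318]
8 False 176.96826386784585 [-4.8  1.4  4.8]
16 False 168.6903666064443 [-0.5 -0.8  0.5]
20 False 164.7117127379321 [ 0.3 -0.2 -0. ]
24 False 160.69916710415202 [-0.5  0.1 -0.1]
27 False 157.7438080062946 [ 0.3 -0.9 -0.7]
12.85
```

View pics/after.png

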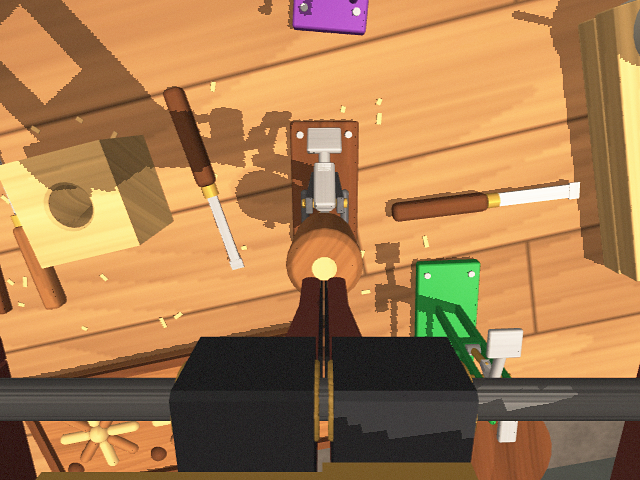

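The keeper is open: the nose has swung back to (324,185) and the mallet still hangs at (324,268). Now the grasp and lift.

```bash
python3 - <<'E'
from h import *
import pickle
P=pickle.load(open("P.pkl","rb"));d=P["head"]-P["pad"];yaw=np.arctan2(d[1],d[0])+np.pi/2
x,y=P["head"][:2];t=env.tips_ahead
set_gripper(88)
env.reach([x,y,300],down(yaw))
print(env.move_l([x,y,226],rate=60,f_stop=8))
set_gripper(40);s=env.read_state();print(s["width"],s["grip_force"],s["force"],s["tool_pos"])
print("lift",env.move_l([x,y,256],rate=40,f_stop=15));s=env.read_state();print(s["width"],s["force"])
E
```

```text
False
62.88730709416058 30.0001507345587 [-0.19989999 -0.92795151  1.01011504] [590.89717061 249.36263375 226.15640855]
lift False
62.58186130936555 [-0.48918735  0.77885205 -3.2497701 ]
```

```bash
python3 - <<'E'
from h import *
import pickle
P=pickle.load(open("P.pkl","rb"));d=P["head"]-P["pad"];yaw=np.arctan2(d[1],d[0])+np.pi/2
x,y=P["head"][:2];hx,hy=P["hole"][:2]
env.move_l([x,y,430],rate=150)
env.reach([hx,hy,430],down(yaw));env.move_l([hx,hy,320],rate=120);env.hold(.3)
s=env.read_state();print(s["time_s"],s["width"],s["force"],s["tool_pos"])
a=viewer.camera("scene")[120:320,230:430];b=viewer.camera("wrist")
c=np.zeros((480,800,3),np.uint8);c[:400,:400]=cv2.resize(a,None,fx=2,fy=2);c[:300,400:]=cv2.resize(b,(400,300));cv2.imwrite("pics/over.png",c)
E
```

```text
21.3 62.54510760723375 [ 0.4706699   0.34613648 -2.73839365] [503.17434542   5.60118764 320.45217772]
```

View pics/over.png

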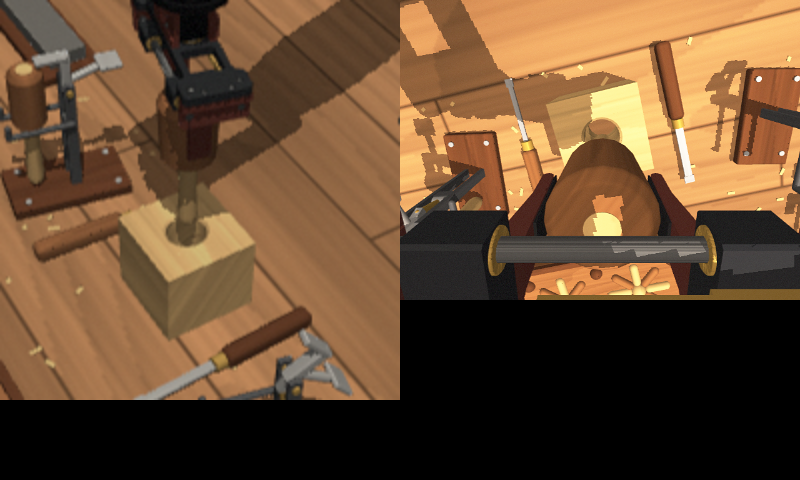

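The mallet hangs upright over the hole, with its handle end at (187,235) and the hole at (187,233) in the composite. I'll lower it until the head touches the block.

```bash
python3 - <<'E'
from h import *
import pickle
P=pickle.load(open("P.pkl","rb"));hx,hy=P["hole"][:2]
f=env.move_l([hx,hy,216],rate=60,f_stop=8);s=env.read_state();print(f,s["tool_pos"],s["force"])
if not f:
    f=env.move_l([hx,hy,201],rate=15,f_stop=5);s=env.read_state();print(f,s["tool_pos"],s["force"])
    if f and abs(s["tool_pos"][2]-206)<4:
        set_gripper(88);env.hold(.3);env.move_l([hx,hy,320],rate=80);env.move_l([hx-60,hy,420],rate=150);env.hold(.5)
        a=viewer.camera("scene")[120:320,230:430];b=viewer.camera("wrist")
        c=np.zeros((400,800,3),np.uint8);c[:400,:400]=cv2.resize(a,None,fx=2,fy=2);c[:300,400:]=cv2.resize(b,(400,300));cv2.imwrite("pics/done.png",c)
print(env.read_state()["time_s"])
E
```

```text
False [503.22287747   5.6227316  216.31650889] [ 0.35765179  0.31912033 -3.30978481]
True [503.01689828   5.6186093  206.1311262 ] [-0.53314146  0.77643059  5.56323999]
27.9667
```

View pics/done.png

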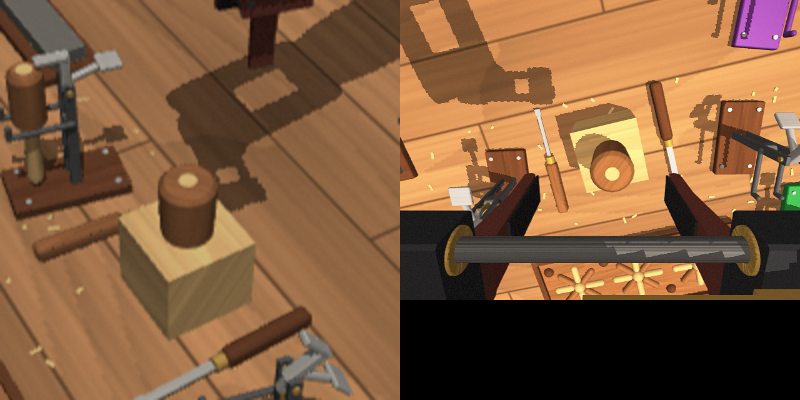

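The mallet stands upright with its head on the block (composite (188,205)), the gripper is clear of it, and the keeper is still open.

```bash
python3 -c "
from station import workorder
print(workorder.sign_off())"
```

```text
the job is handed in; nothing more can be done
None
```

The keeper is snapped open, the broad mallet stands upright with its head resting on the bench block, and the job was handed in at about 28 s of the 61 s allowed; the judging result was not shown.

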